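# Screen the ampoules and open the serum flask

## Robot

A 6-joint arm with a two-finger parallel gripper is mounted at the origin on the work surface. World frame = base frame: x ahead of the robot, y to its left, z up, the work surface at z = 0. Lengths are in m, angles in rad, forces in N, time in s.
With the tool pointing down it reaches from about 0.25 to 0.725 m from the base axis. Payload 4 kg.
Tool frame: the origin (TCP) lies on the centre line of the jaws, within the pads' length; the fingertips stand 22 mm ahead of it and the grasp point (between the pads) lies 3 mm ahead of it; z points along the fingers, y is the line along which they close (so a half turn about z gives the same grasp; the last joint's range is limited). The gripper opens to 85 mm and grips with 20 to 120 N. Pads are 22 mm wide; open, the fingers measure 114 mm over their backs; the gripper's body (76 mm by 85 mm) begins 54 mm behind the grasp point. The pads swing forward as they close: fully open they stand 13 mm farther back than shut.
Start: joints at [-1.302, 0.241, 0.005, 1.335, 0, 1.571], TCP at [0.133, -0.482, 0.253] pointing down, gripper open.
Joint ranges: [-2.72, 2.72], [-1.05, 1.87], [-1.09, 1.28], [-1.99, 2.15], [-1.42, 1.44], [-3.14, 3.14]. Speed limits (rad/s): [2.79, 2.79, 3.14, 3.14, 3.14, 3.14].

## Interface

Orientations are given as a unit quaternion [x, y, z, w].
In Python, from workcell import bot gives the robot as it stands.
- The arm moves only by the shell command python3 -m inch 'ROWS'. ROWS is JSON, one flat list of numbers, 7 for each row, row after row: the shift along the world's x, y, z in mm, then the turn, a rotation vector about the world's x, y, z in rad, then the opening in per cent of the stroke, from 0 (shut) to 100 (fully open). A call has 1 to 8 rows; each row is the pose to reach, as a shift and turn from the pose commanded when the call began; what a row does not reach only later rows make up. A row lasts 1/12 s, in which the tool goes at most 41.7 mm and 7.16 degrees, less where a joint would pass 70% of its speed; a pose out of reach is approached as far as the arm can. A call with a gripper value outside its range is refused whole. The fingers move at their own pace and stop on an object; the grip force is fixed at half the most. Time passes only in rows, so rows that repeat a pose let the fingers close. It gives the time, the measured TCP pose, the force, the opening and the grip force at its end, in the units of the state.
- bot.get_obs(): the state, without advancing time (a new reading comes with each control period).
- bot.camera(name): name is "scene" or "top" or "wrist"; returns the picture (480x640x3 uint8, blue, green, red); there is no depth.
- bot.camera_info(name): a dict with "intrinsics" (3x3 intrinsics, pixels), "distortion" ([k1, k2, p1, p2, k3] as OpenCV has them; the pictures are not rectified), "camera_from_world" (4x4, takes a point from world to camera coordinates); the wrist camera has in their place "hand_eye" (4x4, takes a point from camera to tool coordinates, whose origin is the TCP and whose axes are the flange's). Camera axes: x right, y down, z forward; pixel columns grow to the right and rows downward; lengths in m; the calibration is good to about 2 mm. A picture is of the moment at which its call begins: read the wrist's pose just before it. camera_info takes no time and is no camera call.
- bot.job_done(): hands the job in; it is judged then, once.
Trained networks look in the newest picture that a camera, given by its name, has taken for a name from the list of things; names that differ only in an ending like _2 or _b are one class to them, and where a whole thing is asked for, a point or a joint stands for the part that bears it (a point fixed in the world has none). Each returns a list of dicts, best first, with "confidence" (0 to 1); they miss things now and then, are a little off and sometimes report something else, mostly with a low value. They report only what shows in the picture. A call takes as long as a camera call. They do not tell look-alikes from the thing itself.
- bot.silhouettes(camera, target): "mask" (480x640 bool, what is visible of it) and "uv" ([column, row] in pixels, amid what is visible of it).
- bot.spot_point(camera, target): "uv" ([column, row] in pixels: a listed point, or the origin of a listed thing).
The state is a dict: "clock": time; "joint_pos": joint angles; "joint_vel": joint speeds; "tau": joint torques, N m; "eef_pos": TCP position; "tool_rot": TCP orientation; "ft_force": force on the tool from outside, world axes, zero at the start; "ft_torque": the same for the moment, N m; "grip_width": finger opening in m; "grasp_force": force on a finger pad.
Only numpy, scipy, OpenCV 4.12 (cv2) and the standard library are available. Lean on these libraries where they do the work, as an engineer would, in place of code of your own. Each camera call takes 0.05 s, during which the arm holds its last target. There are 200 camera calls.

## Task

First stand the white splash screen upright on one of its short edges, square on the green mat between the serum flask and the tray of ampoules, with its broad blue faces towards flask and tray, and let go of it. Then open the flask: its orange quarter-turn cap may be left- or right-handed, so try it both ways until it comes loose, lift it off, and finish still holding the cap level in the air straight above the flask, at least 5 cm above the flask's mouth. Leave the screen standing, and do not disturb the other things on the bench.

Things in the scene. Friction and masses are not known exactly. Their poses are not given: they have to be found in the camera images.
- screen: Splash screen: a rigid white plastic slab with a blue panel on both broad faces, 56 mm wide (its x axis), 130 mm long (its y axis), 24 mm thick (its z axis), 160 g. Origin at its centre. It starts lying flat on the bench, its length roughly across the robot's view (world y). Stood on a short edge on the mat, its centre is 67 mm above the bench. Both ends are alike.
- mat: Thin green mat fixed to the bench, 110 mm (its x) by 60 mm (its y), 2 mm thick: the screen must stand centred on it within about 15 mm, its width along mat x, its thickness along mat y. Origin at the centre of its underside. Flask and tray lie on either side of it along mat y, about 160 mm away; which is on which side varies.
- flask: Steel serum flask fixed to the bench in a black foot of 92 mm diameter: body 72 mm in diameter, shoulder 70 mm high, white neck with its mouth 92 mm above the bench. Origin at the centre of its underside, z axis up; the cap sits on this axis.
- mouth (a point): Centre of the flask's mouth, 92 mm above the bench, inside the cap. The neck has a quarter-turn (bayonet) fitting: closed, the cap cannot be lifted. One way it turns only some 5 to 20 degrees to a hard stop; the other way it turns freely and lifts off anywhere between about 60 and 115 degrees from closed. Which way loosens it varies and cannot be seen.
- cap: Orange cap on the flask, 49 mm in diameter, 54 mm high, 60 g: a round skirt 22 mm high, on top of it an upright flat grip tab 36 mm wide (cap x axis), 14 mm thick (cap y axis), 32 mm high. Origin at the centre of its underside, z up; closed on the flask this is 76 mm above the bench, so the tab spans 98 to 130 mm above the bench.
- tray: Brass-coloured tray of upright clear ampoules with white tabs, fixed, 140 mm (its x) by 70 mm (its y), 83 mm high to the top of the ampoules. Origin at the centre of its underside.
- bottle: Loose amber bottle, 42 mm diameter, 95 mm high, a bystander. Origin at its underside.
- jar: Loose white jar, 56 mm diameter, 50 mm high, a bystander. Origin at its underside.
- carton: Loose green carton, 40 x 80 x 70 mm high, a bystander. Origin at its underside.
- tape: Loose roll of tape lying flat, 90 mm diameter, 24 mm high, a bystander. Origin at its underside.
- giftbox: Loose flat green and brass-coloured box, 90 x 120 x 30 mm high, a bystander. Origin at its underside.
- brush: Loose brush lying on the bench, a bystander. Origin at its underside.
There are look-alikes about, which are no part of the job. What is meant by the mat is not pink, and is the larger of those in its own colour. There is more than one size of the cap; the job needs the smaller.

How it is judged:
On the way, in this order (a step that is already met when the one before it is completed fails the run):
1. the screen stands upright on a short edge on the mat, faces to flask and tray, let go, with the cap still on (angle between the y axis of screen and the z axis of mat, either way round below 0.08 rad and angle between the z axis of screen and the y axis of mat, either way round below 0.25 rad and height (world z) of screen between 0.063 and 0.071 m and x of screen in the frame of mat between -0.027 and 0.027 m and y of screen in the frame of mat between -0.018 and 0.018 m and contact force between the fingers and screen below 0.1 N and linear speed of screen below 0.02 m/s and height (world z) of cap below 0.085 m), for 0.2 s.
2. the cap is lifted off the neck in the fingers (height (world z) of cap above 0.1 m and contact force between the fingers and cap above 0.5 N), for 0.1 s.
At the end, for the whole second after the job is handed in: Screen on a short edge on the mat (upright within 0.08 rad, 27 mm along and 18 mm across from its middle, square within 0.25 rad), let go; cap held still and level within 0.3 rad, its underside 139 mm or more above the bench, within 40 mm of the flask axis, touching neither flask nor screen (angle between the y axis of screen and the z axis of mat, either way round below 0.08 rad and angle between the z axis of screen and the y axis of mat, either way round below 0.25 rad and height (world z) of screen between 0.063 and 0.071 m and x of screen in the frame of mat between -0.027 and 0.027 m and y of screen in the frame of mat between -0.018 and 0.018 m and contact force between each of the fingers, cap and screen below 0.1 N and linear speed of screen below 0.02 m/s and height (world z) of cap above 0.139 m and horizontal distance between cap and flask below 0.04 m and angle between cap's own z axis and vertical below 0.3 rad and linear speed of cap below 0.03 m/s and contact force between the fingers and cap above 0.5 N and contact force between cap and flask below 0.1 N); the arm keeps its last pose, push and grip.
It fails at once if a bystander is moved more than 30 mm (distance of any of bottle, jar, carton, tape, giftbox, brush from where it was at the start of the episode above 0.03 m).
It also fails if it takes over 72 s, if anything falls off the work surface, if the arm or the gripper's body presses on something with over 40 N, if the wrist force passes 120 N, or if a joint passes its speed limit or range.

## Working session

There is one attempt and no reset: what is moved stays moved. The work goes in short steps, Python scripts to look and compute and a shell command to move; the robot and the scene stay as the last step left them, time stands still between calls to the robot, and variables do not carry over. Pictures are saved under pics/ and viewed, at most 10 in all, crops included, and the job is handed in when it is done.

```bash
mkdir -p pics; ls
cat > h.py <<'E'
import numpy as np, cv2
from workcell import bot
from scipy.spatial.transform import Rotation as R
def ray(cam,uv,obs=None):
    i=bot.camera_info(cam);K=np.array(i["intrinsics"],float);d=np.array(i["distortion"],float)
    p=cv2.undistortPoints(np.array(uv,float).reshape(-1,1,2),K,d).reshape(-1,2)
    v=np.c_[p,np.ones(len(p))]
    if cam=="wrist":
        T=np.eye(4);T[:3,:3]=R.from_quat(obs["tool_rot"]).as_matrix();T[:3,3]=obs["eef_pos"];T=T@np.array(i["hand_eye"])
    else: T=np.linalg.inv(np.array(i["camera_from_world"]))
    return T[:3,3],v@T[:3,:3].T
def at_z(cam,uv,z,obs=None):
    o,v=ray(cam,uv,obs);return o+v*((z-o[2])/v[:,2])[:,None]
def rect(cam,mask,z,obs=None):
    c=max(cv2.findContours(mask.astype(np.uint8),0,1)[0],key=cv2.contourArea).reshape(-1,2)
    p=at_z(cam,c,z,obs)[:,:2]
    (x,y),(w,h),a=cv2.minAreaRect((p*1000).astype(np.float32))
    return [round(t,1) for t in (x,y,w,h,a)]
E
python3 - <<'E'
from h import *
s=bot.camera("scene");t=bot.camera("top")
cv2.imwrite("pics/s1.png",s);cv2.imwrite("pics/t1.png",t)
zs=dict(screen=.024,mat=.002,flask=0,cap=.1,tray=.0,bottle=0,jar=0,carton=0,tape=0,giftbox=0,brush=0)
for n,z in zs.items():
    for d in bot.silhouettes("top",n):
        print(n,round(d["confidence"],2),np.round(d["uv"]),d["mask"].sum(),rect("top",d["mask"],z))
    for d in bot.spot_point("top",n): 
        zz={'screen':.012,'cap':.076}.get(n,0)
        print("  pt",round(d["confidence"],2),np.round(d["uv"]),at_z("top",d["uv"],zz)[0].round(3))
o=bot.get_obs();print(o["clock"],o["eef_pos"],o["tool_rot"],o["grip_width"])
for c in("scene","top"):print(np.round(np.linalg.inv(bot.camera_info(c)["camera_from_world"]),2).tolist())
print(np.round(bot.camera_info("wrist")["hand_eye"],3).tolist())
E
```

```text
pics
screen 0.7 [350. 315.] 1319 [432.3, -73.6, 56.8, 130.8, 0.0]
  pt 0.67 [352. 315.] [ 0.427 -0.076  0.012]
mat 0.88 [300. 232.] 1083 [632.2, 43.2, 110.2, 59.9, 1.4]
mat 0.78 [276. 292.] 528 [492.2, 98.7, 40.3, 77.3, 79.2]
mat 0.73 [430. 254.] 1084 [564.4, -274.9, 59.9, 108.9, 80.3]
  pt 0.9 [431. 254.] [ 0.568 -0.276  0.   ]
  pt 0.8 [279. 290.] [0.492 0.095 0.   ]
flask 0.75 [245. 244.] 702 [617.4, 194.0, 84.2, 90.6, 38.0]
  pt 0.98 [239. 238.] [0.621 0.192 0.   ]
  pt 0.28 [233. 234.] [0.63  0.207 0.   ]
cap 0.67 [199. 194.] 689 [715.2, 270.7, 69.1, 63.2, 41.2]
cap 0.65 [233. 231.] 368 [616.7, 194.9, 50.4, 44.5, 43.8]
  pt 0.78 [233. 236.] [0.614 0.195 0.076]
  pt 0.76 [200. 190.] [0.725 0.271 0.076]
tray 0.69 [371. 231.] 1834 [629.9, -121.0, 76.3, 149.3, 89.0]
  pt 0.75 [367. 233.] [ 0.624 -0.122  0.   ]
bottle 0.65 [311. 173.] 325 [774.2, 15.4, 42.3, 56.3, 88.4]
bottle 0.3 [393. 174.] 830 [774.9, -190.6, 88.8, 63.3, 77.8]
  pt 0.8 [312. 174.] [0.777 0.009 0.   ]
  pt 0.54 [192. 324.] [0.416 0.307 0.   ]
jar 0.76 [241. 177.] 470 [771.3, 182.0, 57.3, 61.8, 89.4]
  pt 0.63 [246.
[... 304 characters left out ...]
62 [406.2, -350.6, 125.8, 91.1, 78.8]
giftbox 0.55 [297. 230.] 1107 [632.4, 42.9, 111.5, 61.7, 0.1]
  pt 0.57 [464. 320.] [ 0.407 -0.347  0.   ]
brush 0.72 [161. 247.] 1089 [582.0, 370.5, 204.3, 44.3, 31.8]
  pt 0.74 [167. 256.] [0.58  0.368 0.   ]
1.2 [ 0.13278938 -0.48205669  0.25331721] [9.90984035e-01 1.33980007e-01 1.56152377e-05 1.39750136e-05] 0.0853032821672613
[[0.67, 0.41, -0.62, 1.45], [0.74, -0.37, 0.56, -0.77], [-0.0, -0.83, -0.55, 0.87], [0.0, 0.0, 0.0, 1.0]]
[[-0.03, -0.99, 0.14, 0.42], [-1.0, 0.03, -0.01, 0.01], [0.0, -0.14, -0.99, 1.29], [0.0, 0.0, 0.0, 1.0]]
[[-0.001, -0.947, -0.323, 0.084], [1.0, -0.001, -0.001, 0.001], [0.001, -0.323, 0.947, -0.121], [0.0, 0.0, 0.0, 1.0]]
```

View pics/t1.png

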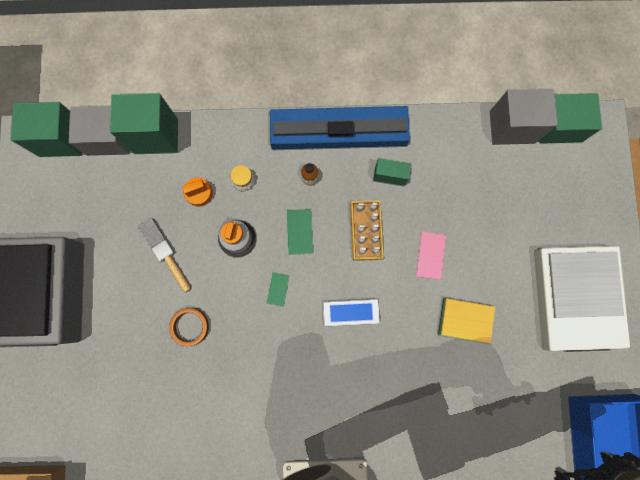

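View pics/s1.png

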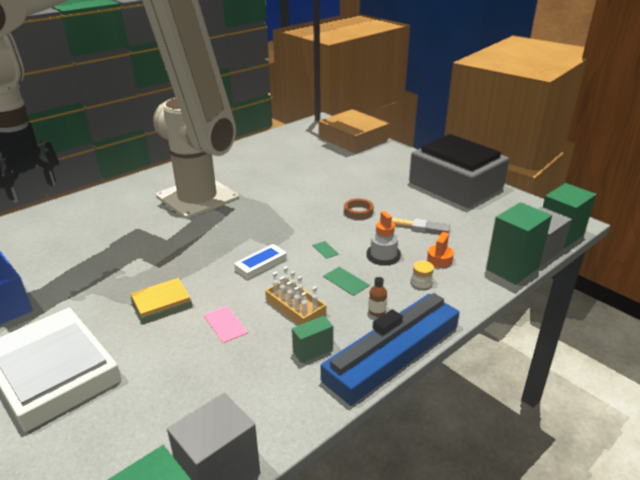

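The top picture shows three mats: a large green one (300,232), a small green one (277,290) and a pink one (431,255). The large green one, measured at 110x60 mm, fits the description. There are two orange caps: one on the flask (233,232), about 50 mm, and a larger loose one (198,191). The one on the flask is the one meant. The screen is at (350,313). I'll confirm these in one crop and start the approach.

```bash
python3 -c "
import cv2
t=cv2.imread('pics/t1.png')[160:345,160:460]
cv2.imwrite('pics/c1.png',cv2.resize(t,None,fx=2.6,fy=2.6,interpolation=2))"
python3 -m inch '[150,216,0,0,0,0.65,100,150,216,0,0,0,0.65,100,150,216,0,0,0,0.65,100,150,216,0,0,0,0.65,100,150,216,0,0,0,0.65,100,150,216,0,0,0,0.65,100,150,216,0,0,0,0.65,100,150,216,0,0,0,0.65,100]'
python3 -m inch '[147,216,0,0,0,0.652,100,147,216,0,0,0,0.652,100,147,216,0,0,0,0.652,100,147,216,0,0,0,0.652,100,147,216,0,0,0,0.652,100,147,216,0,0,0,0.652,100,147,216,0,0,0,0.652,100,147,216,0,0,0,0.652,100]'
python3 - <<'E'
from h import *
o=bot.get_obs();print(o["clock"],o["eef_pos"],o["tool_rot"],o["joint_pos"])
bot.camera("wrist")
for d in bot.silhouettes("wrist","screen"): print(d["confidence"],d["uv"],d["mask"].sum(),rect("wrist",d["mask"],.024,o))
E
```

```text
clock: 1.87
eef_pos: [0.2842, -0.2636, 0.2536]
tool_rot: [0.895, 0.446, 0.0, 0.0]
ft_force: [-0.1, -0.6, -0.2]
grip_width: 0.0856
grasp_force: 0.0
clock: 2.53
eef_pos: [0.4314, -0.0487, 0.2531]
tool_rot: [0.706, 0.708, 0.0, 0.0]
ft_force: [-0.5, 0.5, 0.1]
grip_width: 0.0853
grasp_force: 0.0
2.5333 [ 0.43138392 -0.04866555  0.25305145] [7.05781943e-01 7.08429127e-01 7.66658881e-05 1.22433453e-04] [-1.12316772e-01  1.10185238e-01 -1.55516516e-01  1.30480746e+00
 -3.22214459e-05  1.45473587e+00]
0.87 [324.4, 226.6] 6886 [433.0, -71.0, 57.3, 133.8, 1.6]
```

View pics/c1.png

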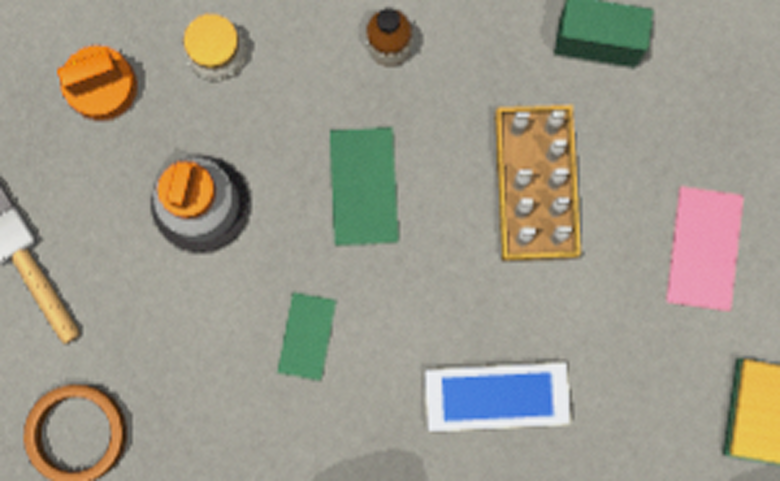

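The crop confirms it: the large green mat is nearest the middle, between flask and tray, and the small orange cap sits on the flask. The screen centre is about (0.433, -0.072). I'll tilt the tool -30° about x and grip near the +y end.

```bash
python3 -m inch '[1,16,-150,-0.524,0,0,100,1,16,-150,-0.524,0,0,100,1,16,-150,-0.524,0,0,100,1,16,-150,-0.524,0,0,100,1,16,-150,-0.524,0,0,100,1,16,-150,-0.524,0,0,100,1,16,-150,-0.524,0,0,100]'
python3 -m inch '[0,0,-25,0,0,0,100,0,0,-50,0,0,0,100,0,0,-65,0,0,0,100,0,0,-77,0,0,0,100,0,0,-77,0,0,0,100]'
python3 - <<'E'
from h import *
cv2.imwrite("pics/w2.png",bot.camera("wrist"))
print(bot.get_obs()["eef_pos"])
E
```

```text
clock: 3.22
eef_pos: [0.4314, -0.0351, 0.1044]
tool_rot: [0.684, 0.682, -0.183, 0.183]
ft_force: [0.3, -0.4, 0.6]
grip_width: 0.0856
grasp_force: 0.0
clock: 3.63
eef_pos: [0.4316, -0.0357, 0.0275]
tool_rot: [0.685, 0.681, -0.182, 0.183]
ft_force: [0.4, -0.5, 0.4]
grip_width: 0.0851
grasp_force: 0.0
[ 0.43206034 -0.03555378  0.02827602]
```

View pics/w2.png

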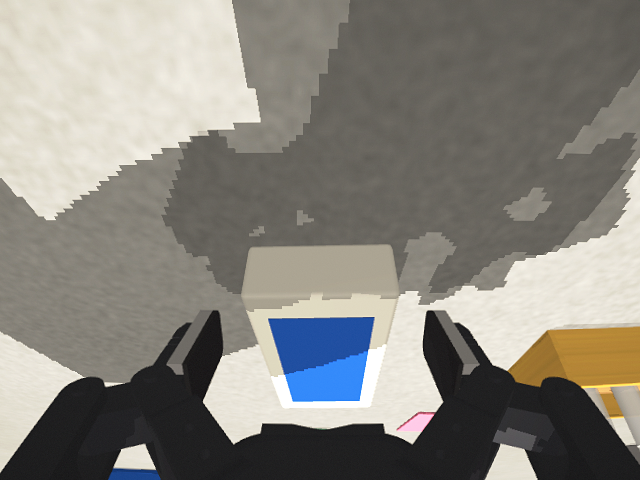

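The wrist picture shows the screen end (245–398, 245–410) between the open pads (left pad ~205, right pad ~440), well centred. I'll lower slightly and close.

```bash
python3 -m inch '[0,0,-3,0,0,0,100,0,0,-3,0,0,0,50,0,0,-3,0,0,0,0,0,0,-3,0,0,0,0,0,0,-3,0,0,0,0,0,0,-3,0,0,0,0,0,0,-3,0,0,0,0,0,0,-3,0,0,0,0]'
python3 -m inch '[0,0,0,0,0,0,0,0,0,0,0,0,0,0,0,0,0,0,0,0,0,0,0,0,0,0,0,0]'
```

```text
clock: 4.35
eef_pos: [0.4317, -0.034, 0.0247]
tool_rot: [0.683, 0.683, -0.183, 0.184]
ft_force: [-0.2, 1.7, 7.1]
grip_width: 0.0547
grasp_force: 63.1
clock: 4.68
eef_pos: [0.4317, -0.0339, 0.0247]
tool_rot: [0.683, 0.683, -0.183, 0.184]
ft_force: [-1.2, 0.7, 7.2]
grip_width: 0.0547
grasp_force: 63.1
```

```bash
python3 -m inch '[0,0,40,0,0,0,0,0,0,80,0,0,0,0,0,0,120,0,0,0,0,0,0,120,0.12,0,0,0,0,0,120,0.24,0,0,0,0,0,120,0.36,0,0,0,0,0,120,0.48,0,0,0,0,0,120,0.6,0,0,0]'
python3 -m inch '[0,0,0,0.12,0,0,0,20,10,0,0.24,0,0,0,40,20,0,0.36,0,0,0,60,30,0,0.48,0,0,0,80,40,0,0.6,0,0,0,100,50,0,0.72,0,0,0,120,60,0,0.84,0,0,0,120,60,0,0.971,0,0,0]'
python3 -m inch '[20,1,0,0,0,0,0,40,2,0,0,0,0,0,60,3,0,0,0,0,0,80,4,0,0,0,0,0,80,4,0,0,0,0,0,80,4,0,0,0,0,0,80,4,0,0,0,0,0]'
python3 - <<'E'
from h import *
o=bot.get_obs();print(o["eef_pos"],R.from_quat(o["tool_rot"]).as_matrix().round(3).tolist(),o["joint_pos"].round(2) if hasattr(o["joint_pos"],'round') else o["joint_pos"],o["grip_width"],o["grasp_force"])
s=bot.camera("scene");cv2.imwrite("pics/s3.png",cv2.resize(s[180:340,200:440],None,fx=3,fy=3))
bot.camera("top")
for d in bot.silhouettes("top","mat")[:3]: print("mat",d["confidence"],d["uv"],rect("top",d["mask"],.002))
for n in("screen",):
  for c in("top","scene"):
    for d in bot.spot_point(c,n): print(c,d["confidence"],d["uv"],at_z(c,d["uv"],o["eef_pos"][2]-.038)[0])
E
```

```text
clock: 5.35
eef_pos: [0.4313, -0.0337, 0.1449]
tool_rot: [0.706, 0.707, 0.03, -0.027]
ft_force: [-0.4, -0.4, -2.9]
grip_width: 0.0547
grasp_force: 64.6
clock: 6.02
eef_pos: [0.5542, 0.0265, 0.1442]
tool_rot: [0.611, 0.615, 0.355, -0.35]
ft_force: [-0.8, 0.1, -2.3]
grip_width: 0.0542
grasp_force: 64.7
clock: 6.6
eef_pos: [0.6301, 0.0301, 0.1428]
tool_rot: [0.614, 0.614, 0.351, -0.352]
ft_force: [-0.4, -0.1, -2.3]
grip_width: 0.0545
grasp_force: 64.7
[0.63005451 0.03010588 0.14278517] [[0.001, 1.0, -0.001], [0.506, 0.001, 0.863], [0.863, -0.001, -0.506]] [-0.33  0.85  0.33  1.54  0.96  0.98] 0.05450619070969913 64.74470257759094
mat 0.68 [300.6, 239.6] [631.3, 43.7, 60.9, 109.3, 88.8]
mat 0.56 [275.9, 291.2] [492.7, 100.1, 41.3, 75.1, 78.5]
top 0.89 [300.1, 227.0] [0.62567762 0.03918277 0.10478517]
scene 0.83 [345.6, 246.9] [0.63114876 0.04173685 0.10478517]
```

View pics/s3.png

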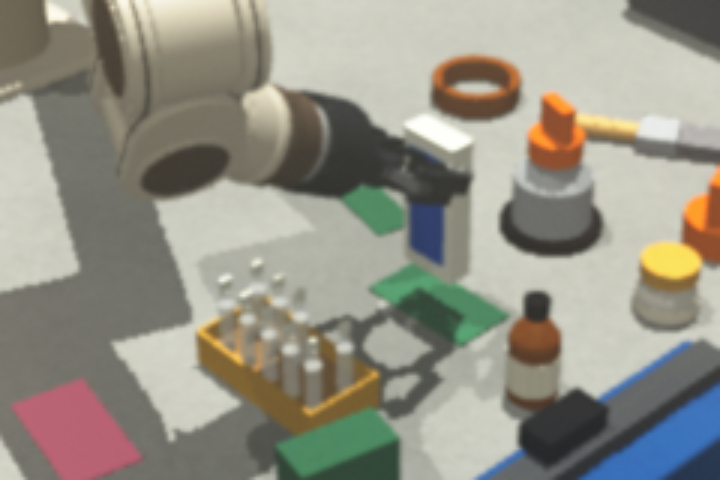

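The screen (405–470, 115–280) hangs upright in the gripper above the mat and clear of the tray. I'll lower it.

```bash
python3 -m inch '[1,1,-15,0,0,0,0,2,1,-30,0,0,0,0,2,1,-33,0,0,0,0,2,1,-35,0,0,0,0,2,1,-35,0,0,0,0]'
python3 -m inch '[0,0,-1,0,0,0,0,0,0,-2,0,0,0,0,0,0,-2,0,0,0,0]'
python3 -m inch '[0,0,-1,0,0,0,0,0,0,-2,0,0,0,0,0,0,-2,0,0,0,0]'
```

```text
clock: 7.27
eef_pos: [0.6323, 0.0311, 0.1075]
tool_rot: [0.614, 0.613, 0.351, -0.352]
ft_force: [0.0, 0.6, -1.4]
grip_width: 0.0546
grasp_force: 64.8
clock: 7.52
eef_pos: [0.6331, 0.0309, 0.1068]
tool_rot: [0.613, 0.614, 0.352, -0.351]
ft_force: [0.4, -0.4, -2.2]
grip_width: 0.0546
grasp_force: 64.9
clock: 7.77
eef_pos: [0.6333, 0.0309, 0.1066]
tool_rot: [0.614, 0.613, 0.353, -0.352]
ft_force: [-2.2, -2.3, 7.0]
grip_width: 0.0548
grasp_force: 65.2
```

```bash
python3 -m inch '[0,0,0,0,0,0,60,0,0,0,0,0,0,100,0,0,0,0,0,0,100,0,0,0,0,0,0,100,0,0,0,0,0,0,100,0,0,0,0,0,0,100]'
python3 - <<'E'
from h import *
o=bot.get_obs();print(o["eef_pos"],o["grip_width"],o["grasp_force"],o["ft_force"])
cv2.imwrite("pics/w4.png",bot.camera("wrist"))
s=bot.camera("scene")
for c in("top","scene"):
    bot.camera(c)
    for d in bot.spot_point(c,"screen"): print(c,d["confidence"],d["uv"],at_z(c,d["uv"],.067)[0])
E
```

```text
clock: 8.27
eef_pos: [0.6327, 0.0311, 0.1041]
tool_rot: [0.613, 0.613, 0.352, -0.352]
ft_force: [0.3, -0.8, -0.9]
grip_width: 0.0858
grasp_force: 0.0
[0.63273616 0.031058   0.10412137] 0.08583152368604127 0.0 [ 0.25522305 -0.83730714 -0.88054835]
top 0.71 [301.7, 227.3] [0.63134763 0.03645467 0.067     ]
top 0.56 [367.0, 231.8] [ 0.616489   -0.11478831  0.067     ]
top 0.39 [300.8, 229.4] [0.62646448 0.03866336 0.067     ]
scene 0.68 [347.6, 257.7] [0.62881614 0.05172889 0.067     ]
```

View pics/w4.png

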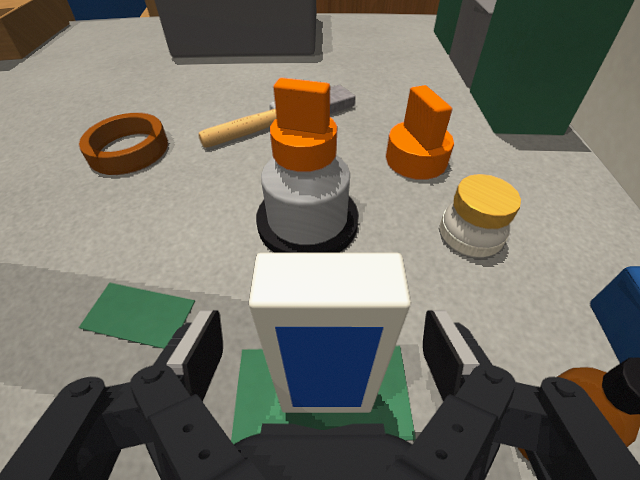

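The screen stands square on the mat (255–410, 255–410) with the pads clear on both sides. I'll back off along the tool, rise and go over to the cap.

```bash
python3 -m inch '[0,-9,5,0,0,0,100,0,-26,15,0,0,0,100,0,-43,25,0,0,0,100,0,-60,35,0,0,0,100,0,-78,45,0,0,0,100,0,-78,45,0,0,0,100]'
python3 -m inch '[0,0,40,0,0,0,100,0,0,80,0,0,0,100,0,0,115,-0.1,0,0,100,0,0,150,-0.2,0,0,100,0,0,150,-0.3,0,0,100,0,0,150,-0.42,0,0,100,0,0,150,-0.52,0,0,100,0,0,150,-0.52,0,0,100]'
python3 -m inch '[0,0,0,-0.12,0,0,100,0,0,0,-0.24,0,0,100,-5,30,0,-0.36,0,0,100,-10,60,0,-0.48,0,0,100,-15,90,0,-0.52,0,0,100,-15,120,0,-0.52,0,0,100,-15,155,0,-0.52,0,0,100,-15,190,0,-0.52,0,0,100]'
python3 -m inch '[0,27,-20,0,0,0,100,0,27,-20,0,0,0,100,0,27,-20,0,0,0,100,0,27,-20,0,0,0,100]'
python3 - <<'E'
from h import *
o=bot.get_obs();print(o["clock"],o["eef_pos"],R.from_quat(o["tool_rot"]).as_matrix().round(3).tolist(),np.round(o["joint_pos"],2))
w=bot.camera("wrist");cv2.imwrite("pics/w5.png",w)
m=[]
for d in bot.silhouettes("wrist","cap"): print(d["confidence"],d["uv"],d["mask"].sum(),rect("wrist",d["mask"],.098,o),rect("wrist",d["mask"],.13,o))
for n,z in(("cap",.076),("flask",0),("mouth",.092)):
  for d in bot.spot_point("wrist",n): print(n,d["confidence"],d["uv"],at_z("wrist",d["uv"],z,o)[0].round(4))
bot.camera("top")
for d in bot.silhouettes("top","screen"): print("scr",d["confidence"],d["uv"],rect("top",d["mask"],.132))
E
```

```text
clock: 9.07
eef_pos: [0.6338, -0.0506, 0.1512]
tool_rot: [0.614, 0.613, 0.353, -0.349]
ft_force: [1.1, -0.8, 1.2]
grip_width: 0.0854
grasp_force: 0.0
clock: 9.73
eef_pos: [0.6336, -0.0436, 0.304]
tool_rot: [0.681, 0.686, 0.184, -0.178]
ft_force: [0.3, -0.4, 1.7]
grip_width: 0.0857
grasp_force: 0.0
clock: 10.4
eef_pos: [0.6166, 0.1445, 0.2975]
tool_rot: [0.707, 0.707, -0.001, -0.003]
ft_force: [0.8, -0.4, 0.1]
grip_width: 0.0856
grasp_force: 0.0
clock: 10.73
eef_pos: [0.6173, 0.1694, 0.2777]
tool_rot: [0.707, 0.707, -0.001, -0.002]
ft_force: [0.5, -0.3, -0.2]
grip_width: 0.0853
grasp_force: 0.0
10.7333 [0.61727391 0.16936884 0.2777316 ] [[-0.0, 1.0, -0.004], [1.0, 0.0, 0.001], [0.001, -0.004, -1.0]] [0.27 0.53 0.5  1.54 0.   1.84]
0.72 [324.7, 188.2] 2614 [619.7, 198.0, 47.7, 48.7, 0.0] [619.6, 203.8, 42.6, 43.5, 0.0]
0.59 [442.1, 78.5] 4382 [712.0, 282.9, 58.1, 54.0, 4.1] [702.1, 279.7, 51.9, 48.3, 4.1]
0.44 [91.3, 58.1] 4831 [454.8, 300.0, 72.1, 79.7, 83.5] [472.2, 294.9, 64.4, 71.2, 83.5]
cap 0.79 [323.5, 186.1] [0.6184 0.1951 0.076 ]
cap 0.58 [435.7, 83.2] [0.713  0.2829 0.076 ]
flask 0.89 [325.5, 172.9] [0.6205 0.1964 0.    ]
flask 0.35 [440.1, 315.7] [0.7677 0.0156 0.    ]
mouth 0.4 [342.8, 331.0] [0.6377 0.053  0.092 ]
scr 0.77 [298.1, 225.2] [625.7, 40.8, 26.5, 71.6, 88.7]
scr 0.26 [390.5, 174.6] [739.6, -170.3, 79.9, 55.5, 78.7]
```

View pics/w5.png

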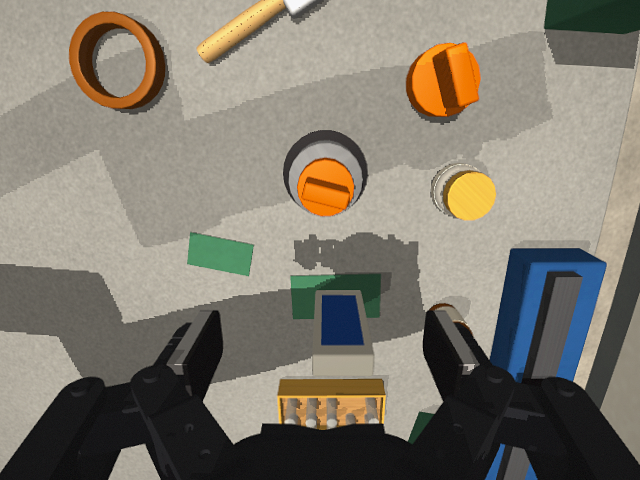

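Picture: the flask cap with its tab is at (326,188), and the tab runs about -17° from world x. The screen is upright at (343,330). The larger cap is at (443,80). I'll get the tab angle numerically.

Run:
```python
from h import *
w=cv2.imread("pics/w5.png")
o=bot.get_obs()
x0,y0=292,152;c=w[y0:222,x0:362]
hsv=cv2.cvtColor(c,cv2.COLOR_BGR2HSV);m=(hsv[...,0]<20)&(hsv[...,1]>150)
v=hsv[...,2];print(m.sum(),np.percentile(v[m],[5,15,25,35,50,75,95]))
for lo,hi in((0,200),(200,235),(235,256)):
    k=(m&(v>=lo)&(v<hi)).astype(np.uint8);n,l,s,ce=cv2.connectedComponentsWithStats(k)
    for i in range(1,n):
        if s[i,4]>60:
            ys,xs=np.where(l==i);p=at_z("wrist",np.c_[xs+x0,ys+y0],.13,o)[:,:2]*1000
            r=cv2.minAreaRect(p.astype(np.float32));u=np.linalg.svd(p-p.mean(0))[2][0] if len(p)<3000 else 0
            print(lo,s[i,4],np.round(ce[i]+[x0,y0]),np.round(r[0]),np.round(r[1]),round(r[2],1),"pca",np.degrees(np.arctan2(u[1],u[0])).round(1))
cv2.imwrite("pics/c6.png",cv2.resize(c,None,fx=8,fy=8,interpolation=2))
```

```text
2581 [128. 191. 234. 243. 246. 249. 251.]
0 75 [325. 161.] [622. 222.] [ 7. 31.] 88.5 pca -0.1
0 278 [327. 184.] [623. 205.] [ 8. 35.] 80.7 pca -14.3
200 92 [320. 202.] [618. 191.] [ 9. 34.] 61.2 pca -19.7
235 1273 [325. 183.] [621. 202.] [42. 42.] 49.1 pca -115.5
235 653 [325. 195.] [621. 197.] [12. 34.] 75.2 pca -14.8
```

View pics/c6.png

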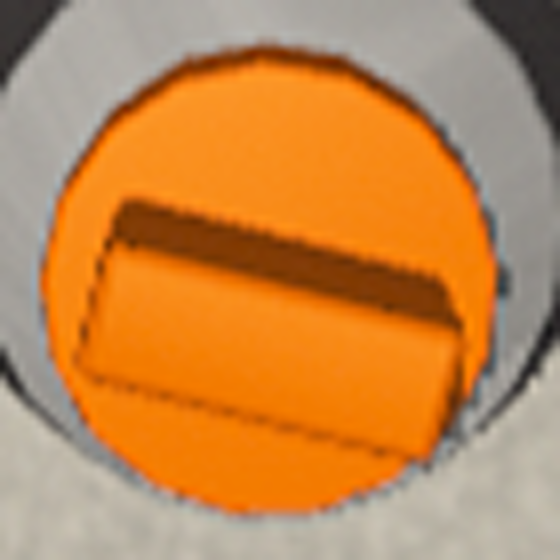

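The tab's top face is centred at (0.621, 0.197) and runs at -15°. I'll turn the tool +75° about z and descend over the tab.

```bash
python3 -m inch '[3,27,0,0,0,0.12,100,3,27,0,0,0,0.24,100,3,27,0,0,0,0.36,100,3,27,0,0,0,0.48,100,3,27,0,0,0,0.6,100,3,27,0,0,0,0.72,100,3,27,-20,0,0,0.84,100,3,27,-40,0,0,0.96,100]'
python3 -m inch '[0,0,-20,0,0,0.12,100,0,0,-40,0,0,0.24,100,0,0,-60,0,0,0.349,100,0,0,-60,0,0,0.349,100,0,0,-60,0,0,0.349,100]'
python3 - <<'E'
from h import *
o=bot.get_obs();M=R.from_quat(o["tool_rot"]).as_matrix();print(o["eef_pos"],np.degrees(np.arctan2(M[1,1],M[0,1])),np.round(o["joint_pos"],2))
w=bot.camera("wrist");cv2.imwrite("pics/w7.png",w)
for d in bot.silhouettes("wrist","cap"): print(d["confidence"],d["uv"],d["mask"].sum(),rect("wrist",d["mask"],.098,o))
E
```

```text
clock: 11.75
eef_pos: [0.622, 0.1969, 0.241]
tool_rot: [0.298, 0.955, 0.002, 0.002]
ft_force: [-0.8, -0.7, -0.5]
grip_width: 0.0852
grasp_force: 0.0
clock: 12.17
eef_pos: [0.6201, 0.1964, 0.1785]
tool_rot: [0.132, 0.991, -0.0, -0.002]
ft_force: [-0.3, -1.2, 1.2]
grip_width: 0.0856
grasp_force: 0.0
[0.6200554  0.19639546 0.178484  ] 74.81369472935422 [0.31 0.58 0.33 1.32 0.   0.57]
0.8 [466.8, 310.5] 3799 [684.1, 279.3, 78.4, 44.0, 48.4]
0.59 [322.5, 260.2] 5614 [622.2, 198.4, 62.4, 49.7, 15.5]
```

View pics/w7.png

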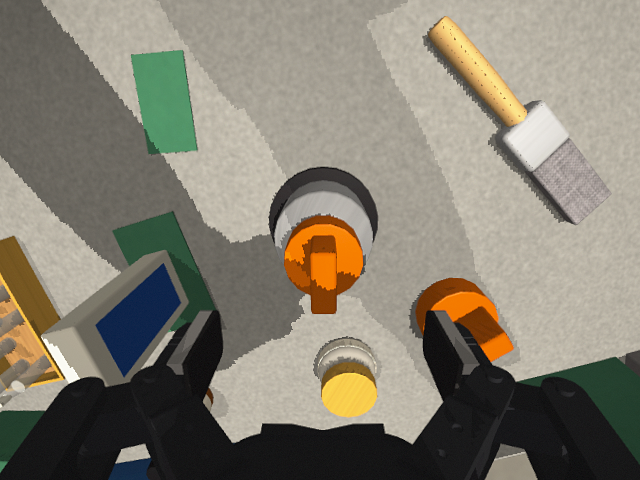

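The tab (323, 235–313) lies upright in the picture, midway between the pads (205 and 440), so it is aligned. I'll descend and close.

```bash
python3 -m inch '[0,0,-20,0,0,0,100,0,0,-40,0,0,0,100,0,0,-50,0,0,0,100,0,0,-56,0,0,0,100,0,0,-56,0,0,0,60,0,0,-56,0,0,0,20,0,0,-56,0,0,0,0,0,0,-56,0,0,0,0]'
python3 -m inch '[0,0,0,0,0,0,0,0,0,0,0,0,0,0,0,0,0,0,0,0,0,0,0,0,0,0,0,0,0,0,0,0,0,0,0]'
python3 - <<'E'
from h import *
o=bot.get_obs();M=R.from_quat(o["tool_rot"]).as_matrix();print(o["ft_force"],o["ft_torque"],np.degrees(np.arctan2(M[1,1],M[0,1])),o["tau"])
E
```

```text
clock: 12.93
eef_pos: [0.6216, 0.1972, 0.1248]
tool_rot: [0.131, 0.991, 0.001, 0.001]
ft_force: [-0.1, -0.3, 0.3]
grip_width: 0.0384
grasp_force: 0.0
clock: 13.35
eef_pos: [0.6213, 0.1971, 0.1242]
tool_rot: [0.131, 0.991, 0.0, 0.0]
ft_force: [-0.6, 0.3, 4.6]
grip_width: 0.0135
grasp_force: 58.7
[-0.59000086  0.34940052  4.59712127] [ 0.00816423  0.0034091  -0.02356146] 75.00098210945413 [ 3.13602202e-02 -5.03754294e+01  2.26745027e+01 -9.75026109e-03
 -2.33305953e-03 -7.93025829e-04]
```

Gripped, at 13.5 mm. I'll try about +25° and read the torque.

```bash
cat > q.py <<'E'
from h import *
o=bot.get_obs();M=R.from_quat(o["tool_rot"]).as_matrix();print(np.round(o["eef_pos"],4),np.round(o["ft_force"],1),np.round(o["ft_torque"],3),"yaw",np.degrees(np.arctan2(M[1,1],M[0,1])).round(2),o["grip_width"],o["grasp_force"],o["joint_pos"][5])
E
python3 -m inch '[0,0,0,0,0,0.06,0,0,0,0,0,0,0.12,0]' >/dev/null; python3 q.py
python3 -m inch '[0,0,0,0,0,0.06,0,0,0,0,0,0,0.12,0]' >/dev/null; python3 q.py
python3 -m inch '[0,0,0,0,0,0.06,0,0,0,0,0,0,0.12,0]' >/dev/null; python3 q.py
python3 -m inch '[0,0,0,0,0,0.05,0,0,0,0,0,0,0.08,0]' >/dev/null; python3 q.py
```

```text
[0.6214 0.1967 0.1242] [ 0.4 -2.1  5.3] [-0.523 -0.093 -0.109] yaw 82.01 0.013198954401436883 58.99840593338013 0.4462229075383787
[0.6216 0.1962 0.1243] [ 0.9 -1.4  4.6] [-0.573 -0.108 -0.931] yaw 88.78 0.012775767729269914 60.47607958316803 0.3277040886678134
[0.6217 0.1959 0.1244] [ 0.5 -1.5  4.4] [-0.583 -0.109 -1.911] yaw 95.49 0.01290477323592321 76.87263800762594 0.21025058736517674
[0.6217 0.1957 0.1244] [-0.3 -0.3  6. ] [-0.757 -0.062 -2.14 ] yaw 99.94 0.013383114940975483 83.56798402033746 0.1323775682348084
```

The torque climbs to -2.1 N·m after about 8°, so + is the hard stop. I'll go back and on the other way.

```bash
python3 -m inch '[0,0,0,0,0,-0.12,0,0,0,0,0,0,-0.24,0,0,0,0,0,0,-0.36,0,0,0,0,0,0,-0.44,0,0,0,0,0,0,-0.44,0]' >/dev/null; python3 q.py
python3 -m inch '[0,0,0,0,0,-0.12,0,0,0,0,0,0,-0.24,0,0,0,0,0,0,-0.36,0]' >/dev/null; python3 q.py
python3 -m inch '[0,0,0,0,0,-0.12,0,0,0,0,0,0,-0.24,0]' >/dev/null; python3 q.py
```

```text
[0.6211 0.1968 0.1242] [-0.3 -1.4  4.5] [-0.177  0.134 -0.006] yaw 74.84 0.01344361370703327 59.37178552150726 0.5713996430590842
[0.6212 0.1969 0.1242] [-0.3 -0.2  5. ] [-0.131  0.042 -0.013] yaw 54.07 0.013483271080515672 59.33263063430786 0.9339560001533537
[0.6209 0.1965 0.1242] [-1.2 -1.5  6.6] [-0.413  0.403 -0.016] yaw 40.31 0.013334466859968355 59.522995948791504 1.1738219474695684
```

It turns freely this way. On to about -88° from closed, then lift gently.

```bash
python3 -m inch '[0,0,0,0,0,-0.12,0,0,0,0,0,0,-0.24,0,0,0,0,0,0,-0.36,0,0,0,0,0,0,-0.48,0,0,0,0,0,0,-0.6,0,0,0,0,0,0,-0.72,0,0,0,0,0,0,-0.84,0,0,0,0,0,0,-0.92,0]' >/dev/null; python3 q.py
python3 -m inch '[0,0,3,0,0,0,0,0,0,6,0,0,0,0,0,0,6,0,0,0,0]' >/dev/null; python3 q.py
```

```text
[0.6194 0.1957 0.1242] [-4.6 -3.6  9.3] [-0.815  1.229  0.159] yaw -12.37 0.013223622919258507 59.92695093154907 2.0929739078376968
[0.6194 0.1959 0.1283] [-3.8 -4.2  0.3] [-0.928  0.903  0.02 ] yaw -12.03 0.012863048744971316 59.09403204917908 2.087150186791908
```

```bash
python3 -m inch '[0,0,4,0,0,0,0,0,0,8,0,0,0,0,0,0,12,0,0,0,0,0,0,16,0,0,0,0,0,0,20,0,0,0,0]' >/dev/null; python3 q.py
python3 -m inch '[0,0,12,0,0,0,0,0,0,24,0,0,0,0,0,0,36,0,0,0,0,0,0,48,0,0,0,0,0,0,58,0,0,0,0,0,0,66,0,0,0,0,0,0,70,0,0,0,0,0,0,70,0,0,0,0]' >/dev/null; python3 q.py
python3 - <<'E'
from h import *
s=bot.camera("scene");bot.camera("top")
cv2.imwrite("pics/s8.png",cv2.resize(s[170:320,240:460],None,fx=3.5,fy=3.5))
o=bot.get_obs()
for c in("top","scene"):
    for n,z in(("screen",.067),("cap",o["eef_pos"][2]-.048),("flask",0)):
        for d in bot.spot_point(c,n)[:2]: print(c,n,round(d["confidence"],2),np.round(d["uv"]),at_z(c,d["uv"],z)[0].round(3))
E
```

```text
[0.6223 0.1982 0.151 ] [ 0.4 -0.7 -1.4] [ 0.02  -0.031 -0.01 ] yaw -12.05 0.013094915684713937 59.01107668876648 2.0884846999779643
[0.6215 0.1974 0.2209] [ 0.3  0.5 -0.4] [ 0.003 -0.044  0.011] yaw -12.08 0.01302411739675412 59.00600016117096 2.0886231585570054
top screen 0.95 [299. 227.] [0.632 0.043 0.067]
top cap 0.41 [224. 226.] [0.62  0.2   0.171]
top flask 0.57 [238. 240.] [0.617 0.194 0.   ]
top flask 0.31 [223. 228.] [0.647 0.232 0.   ]
scene screen 0.98 [346. 259.] [0.629 0.045 0.067]
scene screen 0.63 [163. 306.] [ 0.49  -0.38   0.067]
scene cap 0.83 [440. 262.] [0.88  0.079 0.171]
scene cap 0.59 [387. 198.] [0.612 0.206 0.171]
```

View pics/s8.png

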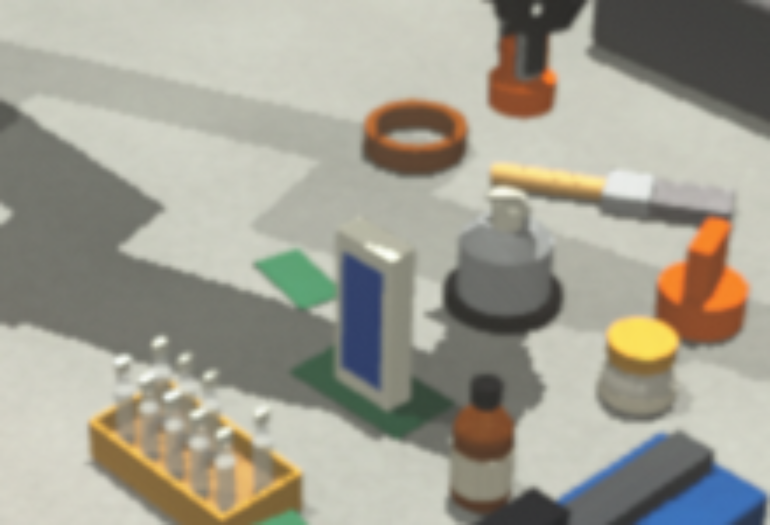

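The cap (522, 90) is held level, about 170 mm up, above the open white neck (508, 205). The screen (375, 310) stands on the mat and the bystanders are where they were. I'll hand in.

```bash
python3 -m inch '[0,0,0,0,0,0,0,0,0,0,0,0,0,0,0,0,0,0,0,0,0]'
python3 -c "
from workcell import bot
print(bot.job_done())"
```

```text
clock: 17.5
eef_pos: [0.6208, 0.1969, 0.2192]
tool_rot: [0.778, 0.629, 0.0, -0.0]
ft_force: [-0.1, 0.1, -0.8]
grip_width: 0.0131
grasp_force: 59.0
the job is handed in; nothing more can be done
None
```

I handed the job in at 17.5 s: the screen stands let go on the green mat, and the gripper holds the cap level about 17 cm above the bench, straight over the open flask (it loosened clockwise seen from above); the hand-in call returned no verdict.

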